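# Lid the pin pot, then peel the top parts tray off the clinging stack and hold it out

## Task

Close the open pot of track pins with its loose lid, seated level and fully down, and let go of it, so that no pins get flicked out when the trays snap apart. Then peel the top tray off the clinging stack by its finger lug, raising that corner first while the opposite corner is still down in the stack, and hold the freed tray out level over the middle of the rubber mat, about 20 cm above the bench, ready for filling: finish while still holding it there. Leave the rest of the stack and the pot standing where they are and do not disturb the other things on the bench.

Things in the scene. Friction and masses are not known exactly. Their poses are not given: they have to be found in the camera images.
- tray: Top tray of the nested stack: white formed plastic, 90 g, flange 160 (x) x 120 (y) x 4 mm, 30 mm deep. Origin: centre of its underside, z up; flange top at 30 mm. Drafted walls nest in the tray below, 3 mm play. A stud under each corner (x +-70, y +-50, z 14 mm) clings in a spring catch of the stack: lets go at about 3.5 N after 4 mm of rise, clear after 10 mm; the whole tray is free 35 mm up.
- tray_lug (a point): Where to pinch the finger lug: on its centre line, 24 mm above the flange, 12 mm below its top. The lug is an upright white plate on the tray's (+x, +y) corner, at x 71, y 53.25 mm in the tray's frame: 36 mm wide, 36 mm high, 10 mm thick along the tray's diagonal (0.8, 0.6, 0), so it is pinched along that diagonal, one finger over the tray's inside, one outside. Axes as the tray's.
- tray_lug_foot (a point): The foot of the lug, on the flange's top, below tray_lug.
- tray_far (a point): On the flange's top at the corner opposite the lug (x = -71, y = -53.25 mm in the tray's frame), 177 mm from tray_lug_foot.
- stack: The rest of the stack: three nested white trays on a steel base plate 160 x 120 x 6 mm, 0.9 kg in all, standing loose. Origin: centre of the plate's underside. The seated tray's origin is 42 mm above it, same axes (flange top at 72 mm). Pulling the tray up level against all four catches at once tends to lift the stack; one corner at a time leaves it standing.
- pot: Open round aluminium pot of brass track pins, 84 mm across, 65 mm high, wall 4 mm (mouth 76 mm), 0.5 kg. Origin: centre of its underside, z up.
- pot_rim (a point): Centre of the pot's mouth, at the height of its rim, 65 mm above the pot's origin.
- lid: The pot's loose aluminium lid, lying right way up: disc 90 mm across, 4 mm thick, with a chamfered plug 66 mm across and 6 mm deep below and a black round knob 18 mm across, 29 mm high on top, 90 g. Origin: centre of the plug's underside, z up; disc from 6 to 10 mm, knob's top at 39 mm. Seated, its origin is 59 mm above the pot's (disc on the rim).
- lid_knob (a point): Where to grip the knob: on its axis, 32 mm above the lid's origin (22 mm above the disc's top).
- mat: Dark rubber work mat 210 x 150 mm, 3 mm thick, fixed to the bench and bare. Origin: centre of its underside.
- wrench: Bystander, to be left alone: wrench, 130 mm long, lying on the bench.
- tape: Bystander, to be left alone: roll of tape, 60 mm across, 20 mm high.
- glue: Bystander, to be left alone: small amber jar, 36 mm across, 55 mm high.
- boxcar: Bystander, to be left alone: brown model boxcar, 154 mm long, 53 mm high, on its wheels.
- beaker: Bystander, to be left alone: paper cup, 76 mm across the rim, 100 mm high.
- kitbox: Bystander, to be left alone: white carton, 90 x 170 x 45 mm.
- driver: Bystander, to be left alone: screwdriver, 170 mm long, lying on the bench.
Things that resemble listed ones, but are neither listed nor needed, are in the scene too. Leave any green or turquoise look-alike of the tray alone. What is shaped like the lid but blue is not meant.

How it is judged:
By the outcome, as a careful person would: the job done as asked, in the order asked, and still so for the second after the job is handed in, while the arm keeps its last pose, push and grip.
It also fails if it takes over 58 s, if anything falls off the work surface, if the arm or the gripper's body presses on something with over 40 N, if the wrist force passes 120 N, or if a joint passes its speed limit or range.

## Robot

A 7-joint arm with a two-finger parallel gripper is mounted at the origin on the work surface. World frame = base frame: x ahead of the robot, y to its left, z up, the work surface at z = 0. Lengths are in m, angles in rad, forces in N, time in s.
With the tool pointing down it reaches from about 0.4 to 0.85 m from the base axis. Payload 10.4 kg.
Tool frame: the origin (TCP) lies between the finger pads; the fingertips stand 14 mm ahead of it and the grasp point (between the pads) lies 5 mm behind it; z points along the fingers, y is the line along which they close (so a half turn about z gives the same grasp; the last joint's range is limited). The gripper opens to 87 mm and grips with 3 to 60 N. Pads are 19 mm wide; open, the fingers measure 117 mm over their backs; the gripper's body (75 mm by 190 mm) begins 51 mm behind the grasp point.
Start: joints at [-1.372, 0.332, -0.065, 1.46, 0.022, 1.35, -0.088], TCP at [0.137, 0.61, 0.237] pointing down, gripper open.
Joint ranges: [-2.6, 2.6], [-0.5, 2.12], [-1.47, 1.34], [0.16, 2.42], [-1.27, 4.41], [0.06, 2.06], [-2.6, 2.6]. Speed limits (rad/s): [2.22, 2.22, 2.79, 2.79, 3.14, 3.14, 3.14].

## Interface

Orientations are given as a unit quaternion [x, y, z, w].
In Python, from bench import * gives the robot as it stands.
- The arm moves only by the tool drive_tool, never from a script. Its argument "deltas" is a list of rows, each a list of 7 numbers: the turn, a rotation vector about the tool's x, y, z in degrees, then the shift along the tool's x, y, z in m, then the closure, from -1 (fully open) to 1 (shut). A call has 1 to 12 rows; each row is the pose to reach, as a shift and turn from the pose commanded when the call began, along the tool's axes at that moment; what a row does not reach only later rows make up. A row lasts 1/10 s, in which the tool goes at most 50 mm and 8.59 degrees, less where a joint would pass 70% of its speed; a pose out of reach is approached as far as the arm can. A call with a gripper value outside its range is refused whole. The fingers move at their own pace and stop on an object; "squeeze" is the grip in N (left out, the last holds). Time passes only in rows, so rows that repeat a pose let the fingers close. It gives the time, the measured TCP pose, the force and the opening at its end, in the units of the state.
- read_state(): the state, without advancing time (a new reading comes with each control period).
- camera(name): name is "scene" or "top" or "wrist"; returns (picture, depth): 420x560x3 uint8, red, green, blue; 420x560 float32, m along the optical axis (not along the pixel's ray), 0 where there is no reading.
- camera_params(name): a dict with "K" (3x3 intrinsics, pixels), "R" (3x3) and "t" (3): a world point X has camera coordinates R X + t; the wrist camera has in their place "mount" (4x4, takes a point from camera to tool coordinates, whose origin is the TCP and whose axes are the flange's). Camera axes: x right, y down, z forward; pixel columns grow to the right and rows downward; lengths in m; the calibration is good to about 2 mm. A picture is of the moment at which its call begins: read the wrist's pose just before it. camera_params takes no time and is no camera call.
- close_job(): hands the job in, once; it reports no verdict.
Trained networks look in the newest picture that a camera, given by its name, has taken for a name from the list of things; names that differ only in an ending like _2 or _b are one class to them, and where a whole thing is asked for, a point or a joint stands for the part that bears it (a point fixed in the world has none). Each returns a list of dicts, best first, with "score" (0 to 1); they miss things now and then, are a little off and sometimes report something else, mostly with a low value. They report only what shows in the picture. A call takes as long as a camera call. They do not tell look-alikes from the thing itself.
- outline_of(label, camera): "pixels" (420x560 bool, what is visible of it) and "location" ([column, row] as shares, 0 to 1, of the picture: columns of its width, rows of its height, amid what is visible of it).
- tip_of(label, camera): "location" ([column, row] as shares, 0 to 1, of the picture: columns of its width, rows of its height: a listed point, or the origin of a listed thing).
The state is a dict: "time": time; "joint_positions": joint angles; "joint_vel": joint speeds; "joint_torque": joint torques, N m; "ee_pos": TCP position; "eef_rot": TCP orientation; "ft_force": force on the tool from outside, world axes, zero at the start; "torque": the same for the moment, N m; "width": finger opening in m.
Only numpy, scipy, OpenCV 4.12 (cv2) and the standard library are available. Lean on these libraries where they do the work, as an engineer would, in place of code of your own. Each camera call takes 0.05 s, during which the arm holds its last target. There are 200 camera calls.

## Working session

There is one attempt and no reset: what is moved stays moved. The work goes in short steps, Python scripts to look and compute and a tool call to move; the robot and the scene stay as the last step left them, time stands still between calls to the robot, and variables do not carry over. Pictures are saved under pics/ and viewed, on a budget of 10 in all, crops included, one or two more only if the job needs it, and the job is handed in when it is done.

Besides the shell and the picture viewer there is one more tool, called after "Request:" as a command line: name --pt "numbers of a row" for each row, then --argument value for the rest. drive_tool: Moves the arm, as the interface text tells. Its arguments: {"type":"object","properties":{"deltas":{"type":"array"},"squeeze":{"type":"number"}},"required":["deltas"]}

```bash
ls; mkdir -p pics; cat > h.py <<'E'
from bench import *
import numpy as np, cv2
from scipy.spatial.transform import Rotation as Ro
def save(n,im): cv2.imwrite('pics/'+n+'.png',cv2.cvtColor(np.ascontiguousarray(im),cv2.COLOR_RGB2BGR))
def cam(name):
    s=read_state(); p=camera_params(name); K=np.array(p['K'])
    if name=='wrist':
        T=np.eye(4);T[:3,:3]=Ro.from_quat(s['eef_rot']).as_matrix();T[:3,3]=s['ee_pos']
        C=T@np.array(p['mount'])
    else:
        R=np.array(p['R']);C=np.eye(4);C[:3,:3]=R.T;C[:3,3]=-R.T@np.array(p['t'])
    im,d=camera(name); return im,d,K,C
def unproj(u,v,z,K,C):
    u,v,z=map(np.asarray,(u,v,z))
    P=np.stack([(u-K[0,2])/K[0,0]*z,(v-K[1,2])/K[1,1]*z,z],-1)
    return P@C[:3,:3].T+C[:3,3]
def ray_at(u,v,K,C,h):
    o=C[:3,3];r=unproj(u,v,1.,K,C)-o; return o+r*(h-o[2])/r[2]
def cloud(d,K,C):
    v,u=np.indices(d.shape); return unproj(u,v,d,K,C)
E
cat > a.py <<'E'
from h import *
s=read_state(); print(s)
ims={}
for n in('scene','top'):
    im,d,K,C=cam(n); ims[n]=im; np.savez('/tmp/'+n,im=im,d=d,K=K,C=C); X=cloud(d,K,C)
    print(n,C[:3,3].round(3))
    for l in('tray','tray_lug','tray_lug_foot','tray_far','stack','pot','pot_rim','lid','lid_knob','mat'):
        for t in tip_of(l,n)[:3]:
            c,r=t['location'][0]*560,t['location'][1]*420
            i,j=min(int(r),419),min(int(c),559)
            print(l,round(t['score'],2),round(c),round(r),X[i,j].round(3))
    save(n,cv2.resize(im,(800,600)))
E
python3 a.py
```

```text
pics
{'time': 0.0, 'joint_positions': array([-1.37156644,  0.3328444 , -0.06465945,  1.46096233,  0.02158615,
        1.34992009, -0.08848273]), 'joint_vel': array([-7.59205960e-05, -2.51209082e-04, -3.52206677e-04,  6.49812209e-04,
        1.30591384e-03,  1.11417100e-03,  2.68560308e-04]), 'joint_torque': array([-3.10656933e-04, -6.23257113e+01,  2.43219431e-02, -3.89898705e+01,
       -6.14335947e-02,  3.98307235e-02,  1.48925697e-04]), 'ee_pos': array([0.13745034, 0.60930539, 0.23576095]), 'eef_rot': array([ 1.10688971e-01,  9.93854835e-01, -7.18331182e-04, -4.53134967e-05]), 'ft_force': array([0.19346164, 0.58495045, 0.5283911 ]), 'torque': array([ 0.03106685,  0.01429466, -0.01286314]), 'width': 0.08690351601681054}
scene [1.205 0.038 0.843]
tray 0.97 178 208 [ 0.478 -0.272  0.048]
tray 0.92 111 191 [ 0.381 -0.497  0.004]
tray 0.67 195 158 [ 0.24  -0.277  0.015]
tray_lug 0.96 202 204 [ 0.518 -0.195  0.108]
tray_lug 0.8 168 156 [ 0.292 -0.341  0.065]
tray_lug 0.71 80 168 [ 0.346 -0.581  0.058]
tray_lug_foot 0.97 203 213 [ 0.519 -0.194  0.077]
tray_lug_foot 0.79 82 172 [ 0.345 -0
[... 874 characters left out ...]
0.06 ]
tray_lug 0.55 322 212 [ 0.501 -0.203  0.074]
tray_lug_foot 0.9 363 275 [ 0.288 -0.339  0.037]
tray_lug_foot 0.74 433 257 [ 0.346 -0.581  0.038]
tray_lug_foot 0.72 320 211 [ 0.502 -0.193  0.101]
tray_far 0.98 369 230 [ 0.438 -0.357  0.072]
tray_far 0.89 323 308 [ 0.176 -0.205 -0.   ]
tray_far 0.59 384 237 [ 0.417 -0.426 -0.002]
stack 0.43 339 225 [ 0.461 -0.267  0.044]
pot 0.87 268 233 [ 0.436 -0.023  0.025]
lid 0.87 136 221 [0.491 0.429 0.02 ]
lid 0.69 256 175 [0.643 0.012 0.01 ]
lid 0.59 374 176 [ 0.627 -0.397  0.012]
lid_knob 0.85 377 170 [ 0.651 -0.412  0.011]
lid_knob 0.75 132 224 [0.48  0.435 0.041]
lid_knob 0.74 260 170 [ 0.652 -0.     0.038]
mat 0.65 188 224 [0.474 0.25  0.008]
```

View pics/scene.png

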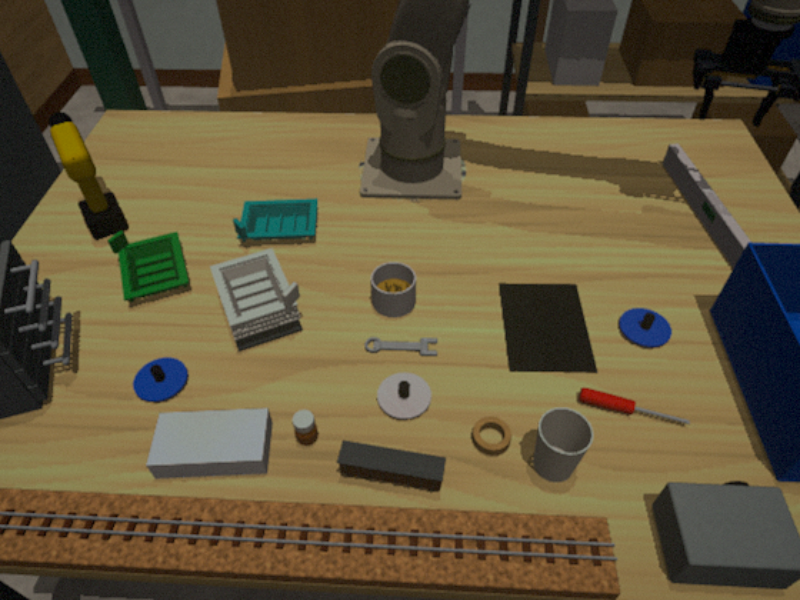

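View pics/top.png

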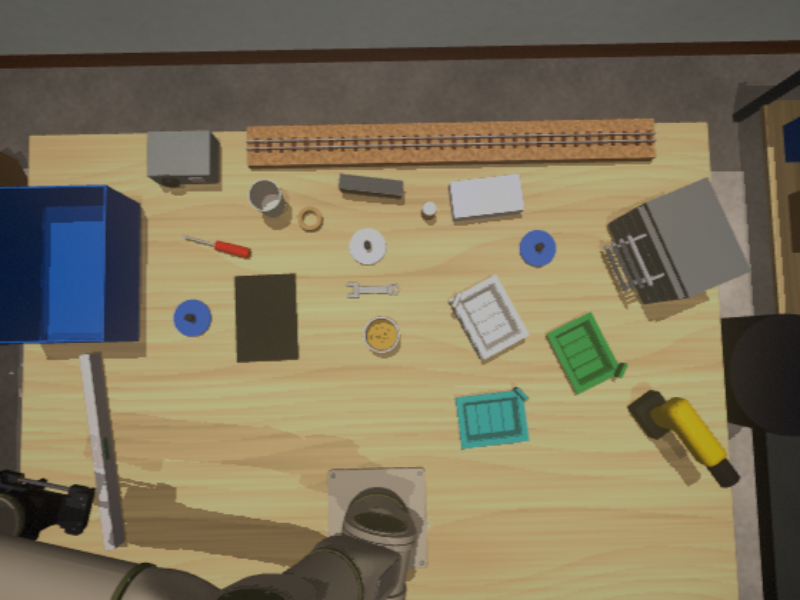

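The candidates, at 800x600 scene pixels:
- **Lids:** silver (404,395), blue (161,379) and blue (645,327). I choose the silver one.
- **Trays:** white stack with lug (255,295), green (155,265) and turquoise (278,220). I choose the white stack.

Next I measure them from both depth views.

```bash
cat > b.py <<'E'
from h import *
from scipy.optimize import least_squares
def circ(P):
    f=lambda p:np.hypot(P[:,0]-p[0],P[:,1]-p[1])-p[2]
    return least_squares(f,[*P[:,:2].mean(0),.04],loss='soft_l1',f_scale=.002).x.round(4)
def near(X,c,r,z0,z1): 
    m=(np.hypot(X[...,0]-c[0],X[...,1]-c[1])<r)&(X[...,2]>z0)&(X[...,2]<z1); return X[m]
for n in('scene','top'):
    f=np.load('/tmp/'+n+'.npz'); X=cloud(f['d'],f['K'],f['C'])
    P=near(X,(.43,-.02),.07,.058,.075); print(n,'pot rim',circ(P),np.median(P[:,2]),len(P))
    P=near(X,(.65,.003),.06,.006,.016); h=cv2.convexHull((P[:,:2]*1e4).astype(np.int32)); print(' lid disc',cv2.minEnclosingCircle(h),np.median(P[:,2]))
    P=near(X,(.65,.003),.03,.03,.05); print(' knob',P.mean(0).round(4),P[:,2].max(),len(P))
    P=near(X,(.475,-.27),.14,.064,.08); r=cv2.minAreaRect((P[:,:2]*1e3).astype(np.float32)); print(' flange',r,np.median(P[:,2]))
    P=near(X,(.51,-.2),.05,.085,.13); print(' lug',P.mean(0).round(4),P[:,2].max(),len(P),cv2.minAreaRect((P[:,:2]*1e3).astype(np.float32)))
    im=f['im']; m=(im.max(-1)<70)&(np.hypot(X[...,0]-.475,X[...,1]-.255)<.16)&(X[...,2]<.02); P=X[m]; print(' mat',cv2.minAreaRect((P[:,:2]*1e3).astype(np.float32)),np.median(P,0))
# triangulate tips
S,T=[np.load('/tmp/'+n+'.npz') for n in('scene','top')]
def tri(a,b):
    Ps=[]
    for f in(S,T):
        M=np.linalg.inv(f['C'])[:3]; Ps.append(f['K']@M)
    x=cv2.triangulatePoints(*Ps,np.float64(a),np.float64(b)); return (x[:3]/x[3]).ravel().round(3)
print('lug',tri((202,204),(322,212)),'foot',tri((203,213),(320,211)),'far',tri((148,185),(369,230)),'knob',tri((280,272),(260,170)))
im=S['im']; save('crop',cv2.resize(np.hstack([im[165:255,135:225],im[240:330,235:325]]),(800,400),interpolation=cv2.INTER_CUBIC))
E
python3 b.py
```

```text
scene pot rim [ 0.4346 -0.0218  0.0397] 0.06456530529403937 241
 lid disc ((6517.78466796875, -7.6935038566589355), 537.6432495117188) 0.01128294962700993
 knob [0.6527 0.0079 0.0384] 0.043420728579175005 55
 flange ((467.7170715332031, -270.566162109375), (168.19912719726562, 128.89556884765625), 27.949481964111328) 0.07319693138507144
 lug [ 0.5116 -0.1933  0.1   ] 0.11009810262145958 110 ((509.7886657714844, -193.7550048828125), (10.695493698120117, 36.1611442565918), 62.83424377441406)
 mat ((481.28619384765625, 296.3036804199219), (209.82167053222656, 224.1253662109375), 1.781206727027893) [0.49357631 0.2598223  0.00422978]
top pot rim [ 0.433  -0.0226  0.0398] 0.06368657342721717 93
 lid disc ((6430.59033203125, 69.8701400756836), 512.7266235351562) 0.009519040911861287
 knob [0.6491 0.0066 0.037 ] 0.041565530897648806 22
 flange ((469.5517883300781, -275.14007568359375), (161.97781372070312, 121.36638641357422), 26.977737426757812) 0.07111451377243228
 lug [ 0.5057 -0.1943  0.1018] 0.11014608636810963 40 ((506.4724426269531, -195.15234375), (10.115348815917969, 34.41456985473633), 62.99828338623047)
 mat ((482.30364990234375, 258.3465576171875), (206.4059295654297, 145.66470336914062), 1.596134901046753) [0.48116325 0.25845505 0.00190217]
lug [ 0.499 -0.202  0.088] foot [ 0.505 -0.2    0.061] far [ 0.437 -0.354  0.088] knob [0.653 0.    0.029]
```

View pics/crop.png

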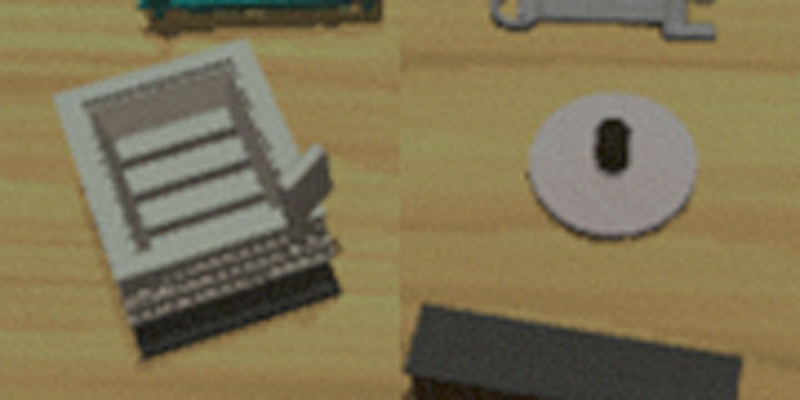

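The crop confirms the choice: a white stack with its lug at the right front corner, and a silver lid with a black knob. The lug and the 27° tray yaw agree across both views. I'll move above the lid.

```bash
cat >> h.py <<'E'
def goal_R(psi,tilt=0,sgn=1):
    # tool z down, tool y along azimuth psi (deg)
    p=np.radians(psi); y=np.array([np.cos(p),np.sin(p),0]); z=np.array([0,0,-1.]); x=np.cross(y,z)
    R=np.stack([x,y,z],1)
    return Ro.from_rotvec(np.radians(tilt)*x)*Ro.from_matrix(R) if tilt else Ro.from_matrix(R)
def delta(pos,R,base=None):
    s=read_state(); b=Ro.from_quat(s['eef_rot']) if base is None else base[1]; p=np.array(s['ee_pos']) if base is None else base[0]
    return (b.inv()*R).as_rotvec(degrees=True).round(2),b.inv().apply(np.array(pos)-p).round(4)
E
python3 -c "
from h import *
print(delta([.649,.006,.2],goal_R(64)))"
```

```text
(array([ 1.000e-02, -0.000e+00,  1.329e+01]), array([-0.6318, -0.4764,  0.0365]))
```

Request:
drive_tool --pt "0 0 13.3 -0.632 -0.476 0.037 -1" --pt "0 0 13.3 -0.632 -0.476 0.037 -1" --pt "0 0 13.3 -0.632 -0.476 0.037 -1" --pt "0 0 13.3 -0.632 -0.476 0.037 -1" --pt "0 0 13.3 -0.632 -0.476 0.037 -1" --pt "0 0 13.3 -0.632 -0.476 0.037 -1" --pt "0 0 13.3 -0.632 -0.476 0.037 -1" --pt "0 0 13.3 -0.632 -0.476 0.037 -1" --pt "0 0 13.3 -0.632 -0.476 0.037 -1" --pt "0 0 13.3 -0.632 -0.476 0.037 -1" --pt "0 0 13.3 -0.632 -0.476 0.037 -1" --pt "0 0 13.3 -0.632 -0.476 0.037 -1"

```text
time: 2.3
ee_pos: [0.5263, 0.151, 0.2088]
eef_rot: [0.225, 0.974, 0.0, 0.0]
ft_force: [1.5, 1.1, 0.2]
width: 0.0873
```

```bash
python3 -c "
from h import *
print(delta([.649,.006,.2],goal_R(64)))"
```

```text
(array([0.05, 0.02, 0.01]), array([-0.1739, -0.0766,  0.0088]))
```

Request:
drive_tool --pt "0 0 0 -0.168 -0.069 0.01 -1" --pt "0 0 0 -0.168 -0.069 0.01 -1" --pt "0 0 0 -0.168 -0.069 0.01 -1" --pt "0 0 0 -0.168 -0.069 0.01 -1" --pt "0 0 0 -0.168 -0.069 0.01 -1" --pt "0 0 0 -0.168 -0.069 0.01 -1" --pt "0 0 0 -0.168 -0.069 0.01 -1"

```text
time: 3.0
ee_pos: [0.6456, 0.0184, 0.1985]
eef_rot: [0.224, 0.975, 0.0, -0.0]
ft_force: [-0.4, -0.7, -0.9]
width: 0.0871
```

```bash
cat > c.py <<'E'
from h import *
s=read_state(); print(s['time'],s['ee_pos'],Ro.from_quat(s['eef_rot']).as_matrix().round(3).tolist())
im,d,K,C=cam('wrist'); np.savez('/tmp/w1',im=im,d=d,K=K,C=C); X=cloud(d,K,C); print(C[:3,3])
for l in('lid','lid_knob','pot_rim'):
    for t in tip_of(l,'wrist')[:2]:
        c,r=t['location'][0]*560,t['location'][1]*420; print(l,t['score'],c,r,X[min(int(r),419),min(int(c),559)].round(4))
o=outline_of('lid','wrist')
m=o[0]['pixels']; 
P=X[m&(X[...,2]>.005)&(X[...,2]<.016)]; print('disc',cv2.minEnclosingCircle((P[:,:2]*1e3).astype(np.float32)),np.median(P[:,2]))
P=X[(np.hypot(X[...,0]-.649,X[...,1]-.006)<.04)&(X[...,2]>.025)&(X[...,2]<.05)]; print('knob',P.mean(0),P[:,2].max(),len(P),cv2.minEnclosingCircle((P[:,:2]*1e3).astype(np.float32)) if len(P) else 0)
save('w1',im)
E
python3 c.py
```

```text
3.0 [0.64558145 0.01835811 0.19852034] [[-0.899, 0.437, -0.0], [0.437, 0.899, 0.001], [0.001, 0.001, -1.0]]
[0.57280965 0.05316292 0.34590226]
lid 0.63 273.784 198.702 [0.6417 0.0125 0.0379]
lid_knob 0.58 272.32800000000003 208.10999999999999 [0.6499 0.0074 0.0394]
disc ((649.5390625, 9.400264739990234), 45.00870132446289) 0.009190759114444724
knob [0.64817938 0.01016232 0.03685576] 0.04013553442401524 292 ((648.9871826171875, 9.499503135681152), 8.844776153564453)
```

View pics/w1.png

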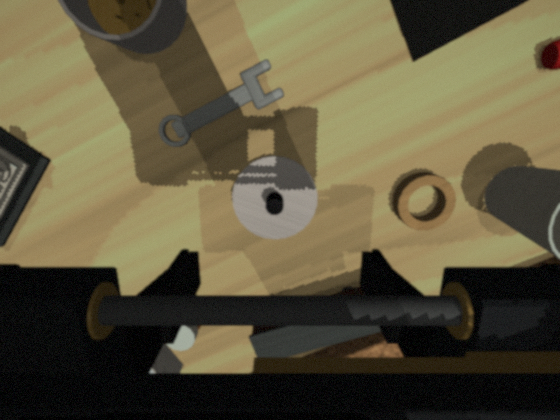

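Wrist view: the silver lid is at (275,197) with its knob at (273,203). Disc radius is 45 mm and the knob top is at 40 mm, both as described. I'll descend onto the knob.

```bash
python3 -c "
from h import *
print(delta([.6492,.0093,.0285],goal_R(64)))"
```

```text
(array([0.04, 0.  , 0.07]), array([-0.0069, -0.0063,  0.1703]))
```

Request:
drive_tool --pt "0 0 0 -0.007 -0.006 0.05 -0.3" --pt "0 0 0 -0.007 -0.006 0.1 -0.3" --pt "0 0 0 -0.007 -0.006 0.14 -0.3" --pt "0 0 0 -0.007 -0.006 0.16 -0.3" --pt "0 0 0 -0.007 -0.006 0.17 -0.3" --pt "0 0 0 -0.007 -0.006 0.17 -0.3" --pt "0 0 0 -0.007 -0.006 0.17 1" --pt "0 0 0 -0.007 -0.006 0.17 1" --pt "0 0 0 -0.007 -0.006 0.17 1" --pt "0 0 0 -0.007 -0.006 0.17 1" --pt "0 0 0 -0.007 -0.006 0.17 1" --pt "0 0 0 -0.007 -0.006 0.17 1" --squeeze 25

```text
time: 4.45
ee_pos: [0.6497, 0.0086, 0.0287]
eef_rot: [0.225, 0.974, 0.0, 0.0]
ft_force: [-0.8, 0.3, 1.8]
width: 0.0175
```

```bash
python3 -c "
from h import *
s=read_state();print(s['width'])
print(delta([.4335,-.022,.19],goal_R(64)))"
```

```text
0.017471260103438867
(array([ 0.02,  0.01, -0.  ]), array([ 0.1808, -0.1223, -0.1614]))
```

Request:
drive_tool --pt "0 0 0 0 0 -0.03 1" --pt "0 0 0 0 0 -0.07 1" --pt "0 0 0 0 0 -0.11 1" --pt "0 0 0 0.02 -0.01 -0.14 1" --pt "0 0 0 0.06 -0.04 -0.16 1" --pt "0 0 0 0.1 -0.068 -0.16 1" --pt "0 0 0 0.1 -0.068 -0.16 1" --pt "0 0 0 0.1 -0.068 -0.16 1"

```text
time: 5.25
ee_pos: [0.5291, -0.0087, 0.189]
eef_rot: [0.225, 0.974, 0.001, 0.0]
ft_force: [0.8, -0.1, -0.3]
width: 0.0173
```

```bash
cat > d.py <<'E'
from h import *
from b import circ,near
import sys
im,d,K,C=cam('wrist'); X=cloud(d,K,C); s=read_state(); print(s['width'],s['ft_force'])
P=near(X,(.434,-.022),.055,.058,.072); print('rim',circ(P),np.median(P[:,2]),len(P), np.ptp(np.degrees(np.arctan2(P[:,1]+.022,P[:,0]-.434))))
p=np.array(s['ee_pos']); P=near(X,p,.055,p[2]-.035,p[2]-.012)
if len(P)>20: 
    A=np.c_[P[:,:2]-p[:2],np.ones(len(P))]; print('lid plane',np.linalg.lstsq(A,P[:,2]-p[2],rcond=None)[0],len(P),cv2.minEnclosingCircle((P[:,:2]*1e3).astype(np.float32)),p)
print(delta([.4335,-.022,p[2]],goal_R(64)))
save(sys.argv[1],im)
E
sed -i 's/^for n in/if __name__!="__main__": raise_=0\nelse:\n  pass\nfor n in/' b.py; python3 - <<'E'
s=open('b.py').read(); i=s.index('if __name__'); open('b.py','w').write(s[:i])
E
python3 d.py w2
```

```text
0.017161190469950124 [ 0.79351754 -0.59981841 -0.1010261 ]
rim [ 0.4325 -0.0196  0.0394] 0.0638386250511909 1988 359.69384883089424
lid plane [ 0.00734059 -0.00209279 -0.01924214] 10464 ((528.498291015625, -9.024044036865234), 45.268428802490234) [ 0.53027612 -0.00835403  0.18902603]
(array([0.08, 0.05, 0.01]), array([ 0.081 , -0.0547, -0.0001]))
```

View pics/w2.png

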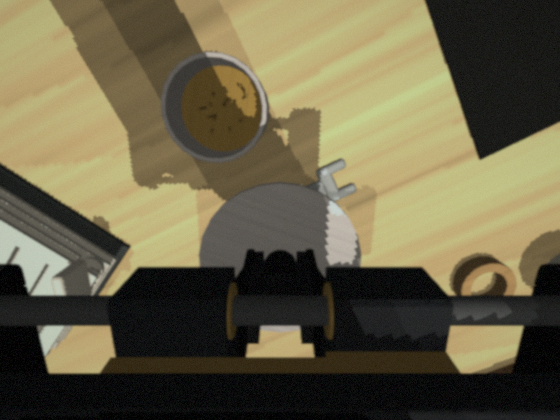

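Wrist view: the pot is at (215,105), and the lid is level in the fingers at (280,245). I'll move over the pot and lower it.

Request:
drive_tool --pt "0 0 0 0.04 -0.026 0 1" --pt "0 0 0 0.081 -0.052 0 1" --pt "0 0 0 0.081 -0.052 0 1" --pt "0 0 0 0.081 -0.052 0.04 1" --pt "0 0 0 0.081 -0.052 0.075 1" --pt "0 0 0 0.081 -0.052 0.088 1" --pt "0 0 0 0.081 -0.052 0.088 1" --pt "0 0 0 0.081 -0.052 0.092 1" --pt "0 0 0 0.081 -0.052 0.095 1" --pt "0 0 0 0.081 -0.052 0.098 1" --pt "0 0 0 0.081 -0.052 0.1 1" --pt "0 0 0 0.081 -0.052 0.1 1"

```text
time: 6.5
ee_pos: [0.4343, -0.0199, 0.0885]
eef_rot: [0.225, 0.974, 0.0, 0.0]
ft_force: [0.4, 0.1, -0.7]
width: 0.0172
```

```bash
python3 d.py w3
```

```text
0.017095319371146587 [-0.21227961  0.58365487  0.21043732]
rim [ 0.4382 -0.0226  0.0368] 0.06907268983042408 10282 359.96288005824124
lid plane [ 0.01426489 -0.00778031 -0.01922607] 10536 ((433.69281005859375, -20.61507225036621), 45.413795471191406) [ 0.4343541  -0.01991865  0.0886185 ]
(array([ 0.01,  0.  , -0.  ]), array([-0.0001, -0.0022, -0.    ]))
```

Request:
drive_tool --pt "0 0 0 0 0 0.0005 1" --pt "0 0 0 0 0 0.001 1" --pt "0 0 0 0 0 0.0015 1" --pt "0 0 0 0 0 0.0015 1"

```text
time: 6.95
ee_pos: [0.4344, -0.0199, 0.0875]
eef_rot: [0.225, 0.974, 0.0, -0.0]
ft_force: [-2.9, -0.4, 8.3]
width: 0.0171
```

Request:
drive_tool --pt "0 0 0 0 0 0.001 0.2" --pt "0 0 0 0 0 0.001 0" --pt "0 0 0 0 0 0.001 -0.3" --pt "0 0 0 0 0 0.001 -0.3" --pt "0 0 0 0 0 -0.03 -0.3" --pt "0 0 0 0 0 -0.08 -0.3" --pt "0 0 0 0 0 -0.12 -0.3" --pt "0 0 0 0 0 -0.12 -0.3"

```text
time: 7.75
ee_pos: [0.4369, -0.0198, 0.212]
eef_rot: [0.225, 0.974, 0.002, 0.004]
ft_force: [-0.3, -0.4, -0.7]
width: 0.0561
```

```bash
cat > e.py <<'E'
from h import *
from b import circ,near
im,d,K,C=cam('wrist'); X=cloud(d,K,C); s=read_state(); print(s['width'],s['ee_pos'])
P=near(X,(.433,-.021),.05,.064,.078); Q=P[:,:2]-[.433,-.021]; P=P[np.hypot(*Q.T)>.015]
A=np.c_[P[:,:2]-[.433,-.021],np.ones(len(P))]; print('lid plane',np.linalg.lstsq(A,P[:,2],rcond=None)[0],len(P),cv2.minEnclosingCircle((P[:,:2]*1e3).astype(np.float32)))
P=near(X,(.433,-.021),.02,.088,.11); print('knob',P.mean(0),P[:,2].max())
im2,d2,K2,C2=cam('scene'); save('s2',cv2.resize(im2[150:260,130:340],(800,420),interpolation=cv2.INTER_CUBIC))
print(delta([.508,-.1945,.22],goal_R(64)))
E
python3 e.py
```

```text
0.05672709804335287 [ 0.43569778 -0.01974542  0.20933664]
lid plane [ 6.04879458e-05 -2.18237392e-04  6.81851736e-02] 6491 ((433.71270751953125, -20.449853897094727), 45.18467330932617)
knob [ 0.43244126 -0.01977668  0.09631327] 0.0990733662710328
(array([0.09, 0.06, 0.  ]), array([-0.1425, -0.1248, -0.0125]))
```

View pics/s2.png

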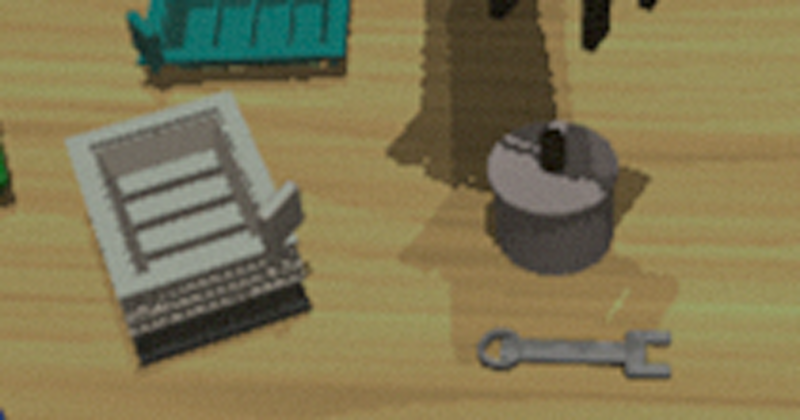

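The lid is seated level with its disc top at 68 mm, and I've let go of it. Now on to the lug.

Request:
drive_tool --pt "0 0 0 -0.142 -0.125 -0.01 -0.3" --pt "0 0 0 -0.142 -0.125 -0.01 -0.3" --pt "0 0 0 -0.142 -0.125 -0.01 -0.3" --pt "0 0 0 -0.142 -0.125 -0.01 -0.3" --pt "0 0 0 -0.142 -0.125 -0.01 -0.3" --pt "0 0 0 -0.142 -0.125 -0.01 -0.3" --pt "0 0 0 -0.142 -0.125 -0.01 -0.3"

```text
time: 8.55
ee_pos: [0.5065, -0.1933, 0.2159]
eef_rot: [0.224, 0.974, 0.0, -0.001]
ft_force: [-0.0, -0.5, -0.7]
width: 0.0564
```

```bash
cat > f.py <<'E'
from h import *
from b import near
im,d,K,C=cam('wrist'); np.savez('/tmp/w4',im=im,d=d,K=K,C=C); X=cloud(d,K,C); s=read_state(); print(s['width'],s['ee_pos'])
P=near(X,(.508,-.1945),.045,.1,.115); print('lug top',cv2.minAreaRect((P[:,:2]*1e3).astype(np.float32)),np.median(P,0),len(P))
P=near(X,(.47,-.274),.13,.066,.077); print('flange',cv2.minAreaRect((P[:,:2]*1e3).astype(np.float32)),np.median(P[:,2]),len(P))
for l in('tray_lug','tray_lug_foot','tray_far'):
    for t in tip_of(l,'wrist')[:1]:
        c,r=t['location'][0]*560,t['location'][1]*420; print(l,t['score'],c,r,ray_at(c,r,K,C,.096 if l=='tray_lug' else .072).round(4))
save('w4',im)
E
python3 f.py
```

```text
0.056593641008103136 [ 0.50669638 -0.19312085  0.21623166]
lug top ((505.9327392578125, -192.882568359375), (9.20096206665039, 35.01043701171875), 64.0256576538086) [ 0.50529549 -0.19264355  0.10464458] 490
flange ((465.69482421875, -269.3437805175781), (160.59608459472656, 129.5523223876953), 27.41732406616211) 0.07102152291954067 8985
tray_lug 0.94 278.6 209.70600000000002 [ 0.5046 -0.194   0.096 ]
tray_lug_foot 0.67 281.4 201.684 [ 0.5052 -0.1916  0.072 ]
tray_far 0.67 48.495999999999995 212.688 [ 0.4207 -0.3894  0.072 ]
```

View pics/w4.png

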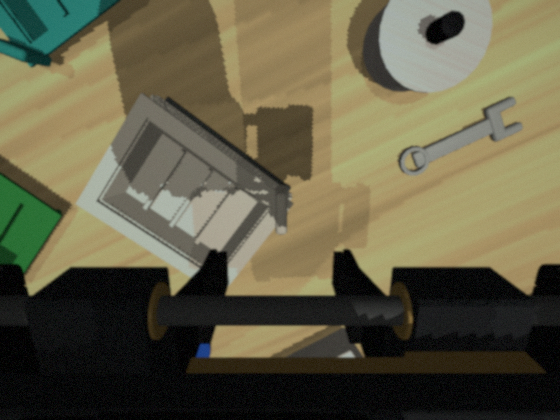

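Wrist view: the lug is at (280,208), in line with the fingers and at the expected height. I'll descend and pinch it.

Request:
drive_tool --pt "0 0 0 0 0 0.04 -0.3" --pt "0 0 0 0 0 0.08 -0.3" --pt "0 0 0 0 0 0.11 -0.3" --pt "0 0 0 0 0 0.12 -0.3" --pt "0 0 0 0 0 0.125 -0.3" --pt "0 0 0 0 0 0.125 0.3" --pt "0 0 0 0 0 0.125 0.6" --pt "0 0 0 0 0 0.125 1" --pt "0 0 0 0 0 0.125 1" --pt "0 0 0 0 0 0.125 1" --squeeze 15

```text
time: 9.75
ee_pos: [0.5073, -0.1946, 0.0924]
eef_rot: [0.225, 0.974, 0.0, 0.0]
ft_force: [0.5, 0.5, -0.2]
width: 0.0245
```

Request:
drive_tool --pt "0 0 0 0 0 0 1" --pt "0 0 0 0 0 0 1" --pt "0 0 0 0 0 0 1" --pt "0 0 0 0 0 0 1" --squeeze 58

```text
time: 10.15
ee_pos: [0.5075, -0.194, 0.0921]
eef_rot: [0.225, 0.974, 0.0, 0.0]
ft_force: [2.0, 2.8, 1.1]
width: 0.0097
```

```bash
cat > g.py <<'E'
from h import *
# peel: rotate the tool rigidly about the far corner by th
s=read_state(); p=np.array(s['ee_pos']); b=Ro.from_quat(s['eef_rot']); print(p,s['width'],s['ft_force'],s['torque'])
g=p+b.apply([0,0,-.005]); y=b.apply([0,1,0]); y[2]=0; y/=np.linalg.norm(y)
far=g-.1775*y; far[2]=.070
ax=np.cross(y,[0,0,1]); # lifting +y end
for th in(1,2,3,4,5,6,7,8,9,10,11,12):
    Q=Ro.from_rotvec(np.radians(th)*ax); n=far+Q.apply(p-far); r,t=delta(n,Q*b); print(th,r,t)
E
python3 g.py
```

```text
[ 0.5075391  -0.19396142  0.09210461] 0.009668629644222758 [1.98223135 2.78156241 1.06370189] [ 0.76037361 -0.33538239 -0.00721342]
1 [-1.  0.  0.] [-0.     -0.0004 -0.0031]
2 [-2.  0.  0.] [-0.     -0.0009 -0.0062]
3 [-3. -0.  0.] [-0.     -0.0014 -0.0093]
4 [-4.  0.  0.] [-0.     -0.002  -0.0123]
5 [-5.  0.  0.] [-0.     -0.0026 -0.0154]
6 [-6.  0.  0.] [-0.     -0.0033 -0.0184]
7 [-7.  0.  0.] [-0.     -0.004  -0.0215]
8 [-8.  0.  0.] [-0.     -0.0048 -0.0245]
9 [-9.  0.  0.] [-0.     -0.0056 -0.0275]
10 [-10.   0.   0.] [-0.     -0.0065 -0.0305]
11 [-11.   0.   0.] [-0.     -0.0075 -0.0335]
12 [-12.   0.   0.] [-0.     -0.0084 -0.0364]
```

Request:
drive_tool --pt "-0.5 0 0 0 -0.0002 -0.0016 1" --pt "-1 0 0 0 -0.0004 -0.0031 1" --pt "-1.5 0 0 0 -0.0007 -0.0047 1" --pt "-2 0 0 0 -0.0009 -0.0062 1" --pt "-2.5 0 0 0 -0.0012 -0.0078 1" --pt "-3 0 0 0 -0.0014 -0.0093 1" --pt "-3.5 0 0 0 -0.0017 -0.0108 1" --pt "-4 0 0 0 -0.002 -0.0123 1" --pt "-4.5 0 0 0 -0.0023 -0.0139 1" --pt "-5 0 0 0 -0.0026 -0.0154 1" --pt "-5.5 0 0 0 -0.003 -0.0169 1" --pt "-6 0 0 0 -0.0033 -0.0184 1"

```text
time: 11.35
ee_pos: [0.5055, -0.1978, 0.1105]
eef_rot: [0.225, 0.973, 0.051, 0.012]
ft_force: [0.9, -1.2, -2.3]
width: 0.0094
```

Request:
drive_tool --pt "-0.5 0 0 0 -0.0002 -0.0016 1" --pt "-1 0 0 0 -0.0004 -0.0031 1" --pt "-1.5 0 0 0 -0.0007 -0.0047 1" --pt "-2 0 0 0 -0.0009 -0.0062 1" --pt "-2.5 0 0 0 -0.0012 -0.0078 1" --pt "-3 0 0 0 -0.0014 -0.0093 1" --pt "-3 0 0 0 -0.0014 -0.0093 1"

```text
time: 12.05
ee_pos: [0.5045, -0.2, 0.1197]
eef_rot: [0.225, 0.971, 0.077, 0.018]
ft_force: [0.3, -0.3, -1.3]
width: 0.0097
```

```bash
cat > k.py <<'E'
from h import *
from b import near
import sys
s=read_state(); print(s['time'],s['ee_pos'],s['width'],s['ft_force'],s['torque'],goal_R(64).inv().as_matrix()@Ro.from_quat(s['eef_rot']).as_matrix()@[0,0,1.])
im,d,K,C=cam('scene'); X=cloud(d,K,C)
y=np.array([np.cos(np.radians(64)),np.sin(np.radians(64))])
T=np.load('/tmp/scene.npz')['d']
ch=(abs(d-T)>.004)
P=near(X,(.47,-.274),.13,.06,.3)
for a in np.arange(-.1,.11,.02):
    q=(P[:,:2]-[.469,-.274])@y; m=abs(q-a)<.006
    if m.sum()>5: print(round(a,2),np.percentile(P[m,2],[20,50,90]).round(3))
save(sys.argv[1],cv2.resize(im[120:260,80:290],(780,520),interpolation=cv2.INTER_CUBIC))
E
python3 k.py p1
```

```text
12.05 [ 0.5044875  -0.20000544  0.11966814] 0.00972637950490328 [ 0.2813582  -0.25782629 -1.33132204] [-0.13255251  0.10261928  0.03814411] [-2.28274004e-04  1.56961348e-01  9.87604720e-01]
-0.1 [0.072 0.073 0.074]
-0.08 [0.072 0.075 0.077]
-0.06 [0.065 0.072 0.079]
-0.04 [0.062 0.069 0.083]
-0.02 [0.066 0.086 0.206]
0.0 [0.063 0.083 0.208]
0.02 [0.067 0.093 0.268]
0.04 [0.071 0.185 0.244]
0.06 [0.095 0.194 0.283]
0.08 [0.201 0.234 0.291]
0.1 [0.158 0.204 0.222]
```

View pics/p1.png

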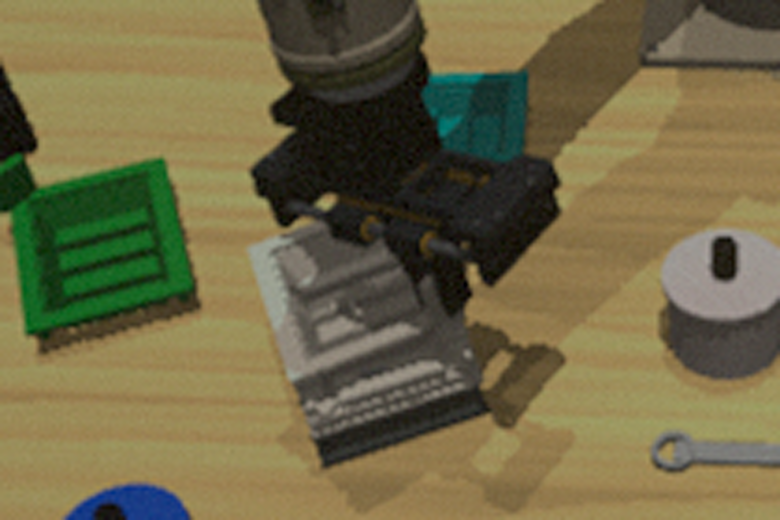

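The tray is tilted 9° with its far corner still at 72 mm, and the stack hasn't moved. Next I lift with the tilt held, to free the far catch.

Request:
drive_tool --pt "0 0 0 0 0.0002 -0.0015 1" --pt "0 0 0 0 0.0005 -0.003 1" --pt "0 0 0 0 0.0007 -0.0045 1" --pt "0 0 0 0 0.001 -0.006 1" --pt "0 0 0 0 0.0012 -0.0075 1" --pt "0 0 0 0 0.0014 -0.009 1" --pt "0 0 0 0 0.0017 -0.0105 1" --pt "0 0 0 0 0.0019 -0.012 1" --pt "0 0 0 0 0.0022 -0.0135 1" --pt "0 0 0 0 0.0024 -0.015 1" --pt "0 0 0 0 0.0027 -0.017 1" --pt "0 0 0 0 0.003 -0.019 1"

```text
time: 13.3
ee_pos: [0.5046, -0.1997, 0.1389]
eef_rot: [0.224, 0.971, 0.076, 0.018]
ft_force: [0.4, 0.4, -1.4]
width: 0.0096
```

Request:
drive_tool --pt "0 0 0 0 0.0005 -0.003 1" --pt "0 0 0 0 0.001 -0.006 1" --pt "0 0 0 0 0.0015 -0.01 1" --pt "0 0 0 0 0.0023 -0.015 1" --pt "0 0 0 0 0.003 -0.02 1" --pt "0 0 0 0 0.004 -0.026 1" --pt "0 0 0 0 0.005 -0.033 1" --pt "0 0 0 0 0.0064 -0.041 1" --pt "0 0 0 0 0.008 -0.05 1" --pt "0 0 0 0 0.0095 -0.06 1" --pt "0 0 0 0 0.011 -0.07 1" --pt "0 0 0 0 0.011 -0.07 1"

```text
time: 14.5
ee_pos: [0.5052, -0.2001, 0.2113]
eef_rot: [0.224, 0.971, 0.077, 0.019]
ft_force: [-0.5, 0.6, -1.1]
width: 0.0095
```

```bash
python3 k.py p2; python3 -c "
from h import *
s=read_state();p=s['ee_pos']
print(delta(p,goal_R(64)),delta([.52,.339,.252],goal_R(64)),delta([.52,.339,.252],goal_R(64),(np.array(p),goal_R(64))))"
```

```text
14.5 [ 0.50523591 -0.20011815  0.2112816 ] 0.009496264510987758 [-0.54352879  0.61396527 -1.09702662] [-0.13094185  0.06533644 -0.03688003] [-0.00227548  0.15714522  0.98757288]
-0.1 [0.162 0.164 0.165]
-0.08 [0.164 0.166 0.168]
-0.06 [0.145 0.158 0.17 ]
-0.04 [0.146 0.153 0.172]
-0.02 [0.149 0.159 0.297]
0.0 [0.151 0.16  0.295]
0.02 [0.155 0.163 0.277]
0.04 [0.064 0.184 0.287]
0.06 [0.063 0.19  0.288]
0.08 [0.186 0.221 0.294]
0.1 [0.217 0.284 0.297]
(array([9.03, 0.08, 0.  ]), array([0., 0., 0.])) (array([9.03, 0.08, 0.  ]), array([0.2227, 0.4914, 0.0356])) (array([0., 0., 0.]), array([ 0.2227,  0.491 , -0.0416]))
```

View pics/p2.png

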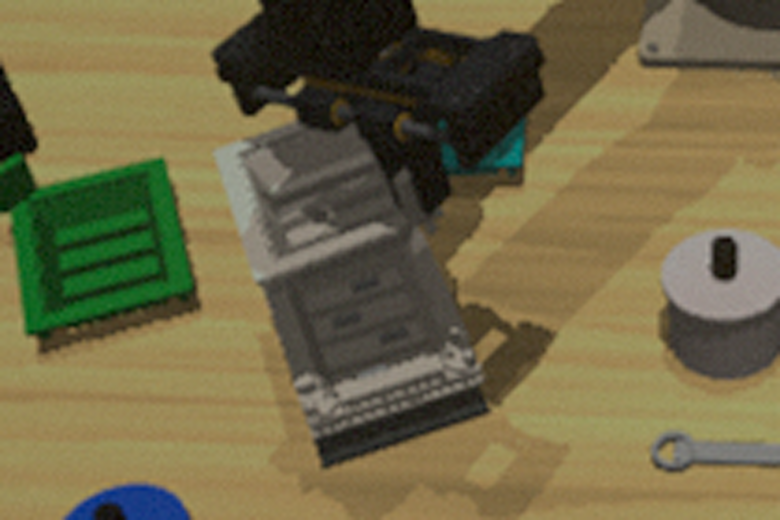

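The tray is free, and the stack and pot are still standing. I'll level it, rise and traverse gently.

Request:
drive_tool --pt "2 0 0 0 0.0015 -0.01 1" --pt "4 0 0 0 0.003 -0.02 1" --pt "6.5 0 0 0 0.005 -0.03 1" --pt "9 0 0 0 0.006 -0.038 1" --pt "9 0 0 0.005 0.018 -0.036 1" --pt "9 0 0 0.013 0.035 -0.033 1" --pt "9 0 0 0.022 0.055 -0.03 1" --pt "9 0 0 0.036 0.084 -0.026 1" --pt "9 0 0 0.049 0.113 -0.021 1" --pt "9 0 0 0.062 0.142 -0.017 1" --pt "9 0 0 0.076 0.171 -0.012 1" --pt "9 0 0 0.089 0.2 -0.008 1"

```text
time: 15.75
ee_pos: [0.5102, 0.017, 0.2483]
eef_rot: [0.225, 0.974, -0.0, -0.0]
ft_force: [0.5, 0.0, -1.4]
width: 0.0096
```

```bash
python3 -c "
from h import *
print(delta([.52,.339,.25],goal_R(64)))"
```

```text
(array([-0.01, -0.04, -0.  ]), array([ 0.1324,  0.2937, -0.0017]))
```

Request:
drive_tool --pt "0 0 0 0.012 0.026 0 1" --pt "0 0 0 0.025 0.055 0 1" --pt "0 0 0 0.039 0.086 0 1" --pt "0 0 0 0.053 0.118 0 1" --pt "0 0 0 0.067 0.149 -0.001 1" --pt "0 0 0 0.081 0.18 -0.001 1" --pt "0 0 0 0.095 0.211 -0.001 1" --pt "0 0 0 0.108 0.24 -0.001 1" --pt "0 0 0 0.119 0.264 -0.002 1" --pt "0 0 0 0.127 0.282 -0.002 1" --pt "0 0 0 0.131 0.291 -0.002 1" --pt "0 0 0 0.132 0.294 -0.002 1"

```text
time: 16.95
ee_pos: [0.5206, 0.3385, 0.2501]
eef_rot: [0.224, 0.974, -0.0, -0.0]
ft_force: [0.7, -0.4, -0.6]
width: 0.0096
```

```bash
cat > m.py <<'E'
from h import *
from b import near
import sys
s=read_state(); p=np.array(s['ee_pos']); print(s['time'],p,s['width'],s['ft_force'])
L=goal_R(64); y=L.apply([0,1,0]); x=L.apply([1,0,0])
for n in('wrist','top','scene'):
    im,d,K,C=cam(n); X=cloud(d,K,C)
    c=p-.0888*y
    o=outline_of('tray',n)
    ms=[q['pixels'] for q in o]
    best=max(ms,key=lambda m:((np.hypot(X[...,0]-c[0],X[...,1]-c[1])<.1)&m&(X[...,2]>.15)).sum()) if ms else None
    if best is None: print(n,'none'); continue
    P=X[best&(np.hypot(X[...,0]-c[0],X[...,1]-c[1])<.11)&(X[...,2]>.205)&(X[...,2]<.26)]
    q=np.c_[(P-c)@x,(P-c)@y]; 
    if len(P)<30: print(n,len(P)); continue
    Z=P[:,2]; m=np.ones(len(P),bool)
    m=(q[:,1]<.06)   # away from the lug
    A=np.c_[q,np.ones(len(P))]
    for _ in range(8):
        k=np.linalg.lstsq(A[m],Z[m],rcond=None)[0]; r=Z-A@k; m=(r>-.004)&(r<.006)&(q[:,1]<.06)
    print(n,'slope deg x,y',np.degrees(k[:2]).round(2),'flange z at centre',k[2].round(4),m.sum(),'std',r[m].std().round(4),cv2.minAreaRect((P[:,:2]*1e3).astype(np.float32)))
    save(sys.argv[1]+n,cv2.resize(im,(800,600)))
E
python3 m.py fin_
```

```text
16.95 [0.52056204 0.33846406 0.25006397] 0.009618159043216494 [ 0.65736848 -0.4472732  -0.60628477]
wrist slope deg x,y [2.58 1.67] flange z at centre 0.2261 12549 std 0.0019 ((479.1280212402344, 259.8346252441406), (156.48834228515625, 127.16069793701172), 30.92228126525879)
top slope deg x,y [-0.05 -0.38] flange z at centre 0.229 672 std 0.0021 ((482.29058837890625, 254.72369384765625), (161.33860778808594, 120.67665100097656), 26.789840698242188)
scene slope deg x,y [-0.74 -0.45] flange z at centre 0.2309 983 std 0.0016 ((483.8849792480469, 254.25929260253906), (165.86288452148438, 120.3145751953125), 26.725271224975586)
```

View pics/fin_scene.png

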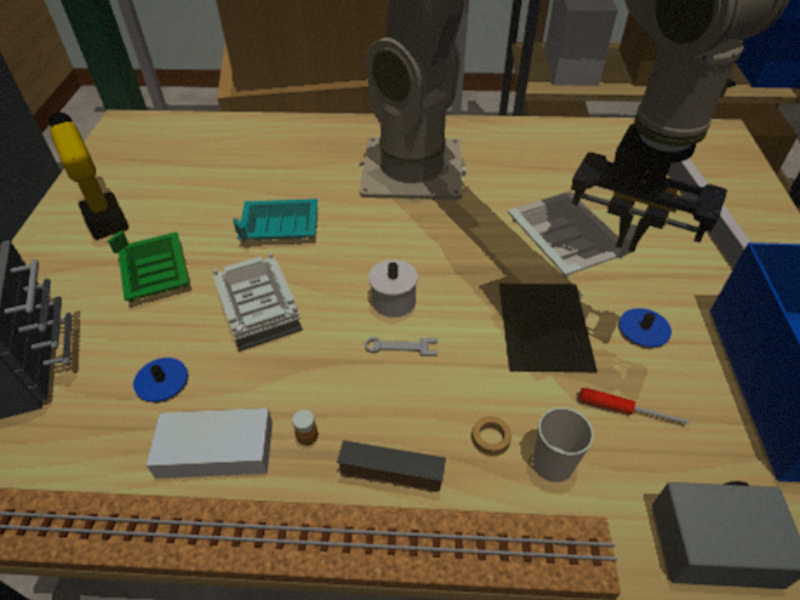

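The scene shows the tray level over the mat, and the pot closed and in place. One last numeric check of the stack and pot, then I hand in.

```bash
python3 - <<'E'
from h import *
from b import near
im,d,K,C=cam('top'); X=cloud(d,K,C); T=np.load('/tmp/top.npz'); X0=cloud(T['d'],K,C)
for Y in(X0,X):
    P=near(Y,(.469,-.273),.13,.02,.078); print('stack',cv2.minAreaRect((P[:,:2]*1e3).astype(np.float32)))
P=near(X,(.433,-.021),.06,.064,.075); print('lid',cv2.minEnclosingCircle((P[:,:2]*1e3).astype(np.float32)),np.median(P[:,2]))
s=read_state(); print(s['ee_pos'],s['width'],s['time']); print(close_job())
E
```

```text
stack ((468.5263977050781, -275.69403076171875), (159.90199279785156, 121.30313110351562), 27.136032104492188)
stack ((468.35076904296875, -276.1295166015625), (160.0327606201172, 121.88650512695312), 27.136371612548828)
lid ((434.3825988769531, -22.99126625061035), 44.753047943115234) 0.06831414405048719
[0.52122755 0.33686681 0.25106142] 0.009598241378186871 17.3
the job is handed in; nothing more can be done
None
```

The job is done and handed in at 17.3 s of the 58 s allowed; no verdict was reported.

- **Pot:** The silver lid is seated on the pot and let go. Right after release it measured level, with its disc top at about 68 mm (69 mm expected). The final top view showed it still in place at 68 mm.
- **Peel:** I pinched the lug, tilted that corner up 9° with the far corner still down at about 72 mm, then lifted the tray free. The stack then measured within about 0.5 mm of where it started.
- **Final hold:** The tray is still gripped over the mat. Its centre is near (0.483, 0.2545), and the mat's centre measured (0.482, 0.258). Its flange is about 0.23 m up, so its underside is about 0.20 m above the bench.
- **Disagreement:** The top and scene cameras put the tray's slope under 0.8°. The wrist camera's fit gave 1.7° and 2.6°. I trusted the fixed cameras, because I think the wrist fit picked up the tray's inner walls. I did not resolve it further.
- **Other things on the bench:** They look undisturbed in the last scene picture. I did not measure them.

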